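Bolt the scissors case shut

ROBOT

A 7-joint arm with a two-finger parallel gripper is mounted at the origin on the work surface. World frame = base frame: x ahead of the robot, y to its left, z up, the work surface at z = 0. Lengths are in m, angles in rad, forces in N, time in s.
With the tool pointing down it reaches from about 0.425 to 1.025 m from the base axis. Payload 9.4 kg.
Tool frame: the origin (TCP) lies between the finger pads; the fingertips stand r.tip_reach ahead of it and the grasp point (between the pads) lies 6 mm ahead of it (r.tip_reach is the distance from the TCP to the fingertips, in m); z points along the fingers, y is the direction in which the jaws open and shut (so a half turn about z gives the same grasp; the last joint's range is limited). The gripper opens to 85 mm and grips with 20 to 120 N. Pads are 22 mm wide; open, the fingers measure 114 mm over their backs; the gripper's body (76 mm by 85 mm) begins 54 mm behind the grasp point. The pads swing forward as they close: fully open they stand 13 mm farther back than shut.
Start: joints at [1.095, 0.599, -0.003, 1.599, 0.002, 0.943, -0.08], TCP at [0.282, -0.668, 0.256] pointing down, gripper open.
Joint ranges: [-2.57, 2.57], [-0.35, 1.97], [-1.29, 1.29], [0.11, 2.56], [-1.05, 4.19], [0.11, 1.86], [-2.63, 2.63]. Speed limits (rad/s): [2.22, 2.22, 3.01, 3.01, 3.14, 3.14, 3.14].

INTERFACE

Orientations are given as a rotation vector (axis times angle).
In Python, from workcell import r gives the robot as it stands.
- The arm moves only by the shell command python3 -m pendant 'ROWS' [FORCE]. ROWS is JSON, a list of rows, each a list of 3 entries, a list of its own where there are three numbers: the finger opening in cm, from 0 to 8.54, then the shift along the world's x, y, z in cm, then the turn about the world's z in rad. A call has 1 to 8 rows; each row shifts and turns the pose as measured when the row begins; what a row does not reach is not made up. A row lasts 1/12 s, in which the tool goes at most 41.7 mm and 7.16 degrees, less where a joint would pass 70% of its speed; a pose out of reach is approached as far as the arm can. A call is refused whole if a number of a shift passes 4.17 or a number of a turn 0.125, either way. A call with a gripper value outside its range is refused whole. The fingers move at their own pace and stop on an object; FORCE is the grip in N (left out, the last holds). Time passes only in rows, so rows that do not move let the fingers close. It gives the time, the measured TCP pose, the force and the opening at its end, in the units of the state.
- r.sense(): the state, without advancing time (a new reading comes with each control period).
- r.grab_frame(name): name is "side" or "top"; returns a dict with "pixels" (480x640x3 uint8, red, green, blue), "fx", "fy", "cx", "cy" (pixels), "k1" (the pictures are not rectified: a ray, as slopes to the right and down, at radius r is drawn at 1 + k1 r^2 times it, then the intrinsics apply), "camera_from_world" (4x4, takes a point from world to camera coordinates). Camera axes: x right, y down, z forward; pixel columns grow to the right and rows downward; lengths in m; the calibration is good to about 2 mm. A picture is of the moment at which its call begins. There is no depth.
- r.finish_job(): hands the job in, once; it reports no verdict.
Trained networks look in the newest picture that a camera, given by its name, has taken for a name from the list of things; names that differ only in an ending like _2 or _b are one class to them, and where a whole thing is asked for, a point or a joint stands for the part that bears it (a point fixed in the world has none). Each returns a list of dicts, best first, with "score" (0 to 1); they miss things now and then, are a little off and sometimes report something else, mostly with a low value. They report only what shows in the picture. A call takes as long as a camera call.
- r.recognise(label, camera): "at" ([x, y, z] in m, in world coordinates, good to about 4 mm: the middle of the surface that is visible of it).
The state is a dict: "clock": time; "q": joint angles; "joint_vel": joint speeds; "joint_efforts": joint torques, N m; "tcp_pos": TCP position; "ee_rot": TCP orientation; "force": force on the tool from outside, world axes, zero at the start; "torque": the same for the moment, N m; "gripper_width": finger opening in m.
Only numpy, scipy, OpenCV 4.12 (cv2) and the standard library are available. Lean on these libraries where they do the work, as an engineer would, in place of code of your own. Each camera call takes 0.05 s, during which the arm holds its last target. There are 200 camera calls.

TASK

Class is over: bolt the scissors case shut. With a fingertip, push the peg to turn the slotted disc until its slot lines up with the locking bar, then push the bar by its upright plate through the disc and fully home into the keeper, so that the plate stops against the guide block. Only push: do not lift or tilt the bar, and leave the glue bottle, tape roll, straw cup and scissors where they are; finish clear of everything.

Things in the scene. Friction and masses are not known exactly. Their poses are not given: they have to be found in the camera images.
- case: Fixed, yawed plywood case. Origin on the table straight under the disc's axis, z up; the case covers own x -100..100, y -100..240 mm, lid top 80 mm above the table. On the lid, centred on x = 0: rails, guide block, disc, keeper in order from +y to -y. The bar slides along own y, towards -y when pushed home.
- guide (a point): Aluminium guide block the bar runs through: centre of its back (+y) face, 95 mm above the table, 66 mm from the disc's axis. The block is 44 mm wide (x), 24 mm long (y +42..+66), 30 mm high above the lid. Behind it two rails, 10 mm high above the lid, 15 mm apart inside, 29 mm over the outsides, run from y +60 to +230 mm.
- keeper (a point): Aluminium keeper, a tunnel that receives the bar's nose: centre of its mouth, 86 mm above the table, 42 mm from the disc's axis on the -y side. 42 mm wide, y -66..-42 mm, 22 mm high above the lid; mouth 17 mm wide.
- disc_axis (a point): Fixed point on the vertical axis of the slotted steel disc, at its top face, 100 mm above the table. The disc is 68 mm across and 20 mm high, parted by one straight slot 16 mm wide, flared to 22 mm at its mouths; the bar enters if the slot is within about 0.15 rad of true. About 3 N at the peg turns it; it stays where it is left.
- disc (a joint): Disc angle, rad, growing counter-clockwise from above. The slot lines up with the bar at 0 and equally at pi; either will do. At 0 the peg points to the case's own -x, at pi/2 to own -y (keeper side), at pi to own +x. It turns from -0.5 to 3.64, starts between 0.6 and 2.54; no stop or click at the lined-up angles.
- peg_top (a point): Centre of the top of the upright steel peg (12 mm diameter) on the disc, 22 mm from the disc's axis, at right angles to the slot. The peg stands 27 mm above the disc's top face, its top 127 mm above the table.
- plate_back (a point): Centre of the back (+y) face of the loose steel bar's upright push plate; its y axis points back along the bar. Plate 44 mm wide, 8 thick, 92 to 123 mm above the table, above the rails. The bar lies flat on the lid, 12 x 12 mm, 134 mm long, 0.2 to 0.33 kg, slid by 1 to 3 N. Plate back: at the start 178 to 190 mm from the disc's axis along the case's +y; home 74 mm, front against the guide block.
- bar_nose (a point): Tip of the bar's nose (tapered to 8 mm wide), at half the bar's height, 86 mm above the table. It starts inside the guide block, 44 to 56 mm from the disc's axis on the +y side; home it is 60 mm beyond the axis on the -y side, inside the keeper.
- glue: Bystander: white glue bottle, 68 mm diameter, 196 mm tall, standing on the table past the case's far (+x) side; origin under its centre.
- tape: Bystander: paper tape roll, 90 mm outside, 24 mm high, lying flat past the case's far (+x) side; origin under its centre.
- cup: Bystander: grey cup of paper straws, 76 mm diameter, 165 mm tall with the straws, off the case's -y end; origin under its centre.
- scissors: Bystander: scissors with yellow handles, 160 mm long, lying on the table on the case's near (-x) side; origin at table level near the pivot.

How it is judged:
On the way, in this order (a step that is already met when the one before it is completed fails the run):
1. the disc's slot is lined up with the bar ((value of joint disc between -0.15 and 0.15 rad or value of joint disc between 2.99 and 3.29 rad)), for 0.1 s.
2. the bar is through the disc and home in the keeper (y of bar_nose in the frame of case below -0.055 m), for 0.2 s.
At the end, for the whole second after the job is handed in: The disc's slot is in line with the bar (within 0.15 rad of 0 or pi), the bar lies flat through it and in the keeper with its nose at least 55 mm beyond the disc's axis (home is 60 mm, so within 5 mm of the plate touching the guide block), the disc at rest ((value of joint disc between -0.15 and 0.15 rad or value of joint disc between 2.99 and 3.29 rad) and y of bar_nose in the frame of case below -0.055 m and x of bar_nose in the frame of case between -0.005 and 0.005 m and z of bar_nose in the frame of case below 0.091 m and angle between plate_back's own z axis and vertical below 0.06 rad and angle between the y axis of plate_back and the y axis of case, either way round below 0.06 rad and velocity of joint disc between -0.05 and 0.05 rad/s).
It fails at once if the bar was lifted or tilted (z of bar_nose in the frame of case above 0.096 m or z of plate_back in the frame of case above 0.1205 m or angle between plate_back's own z axis and vertical above 0.2 rad).
It fails at once if a bystander was moved by more than 25 mm (distance of any of glue, tape, cup, scissors from where it was at the start of the episode above 0.025 m).
It also fails if it takes over 54 s, if anything falls off the work surface, if the arm or the gripper's body presses on something with over 40 N, if the wrist force passes 120 N, or if a joint passes its speed limit or range.

## Working session

There is one attempt and no reset: what is moved stays moved. The work goes in short steps, Python scripts to look and compute and a shell command to move; the robot and the scene stay as the last step left them, time stands still between calls to the robot, and variables do not carry over. Pictures are saved under pics/ and viewed, about 8 in all and at most 12, crops included, and the job is handed in when it is done.

```bash
mkdir -p pics; ls; cat > h.py <<'E'
import numpy as np, cv2
from workcell import r
def snap(cam,name):
    f=r.grab_frame(cam); cv2.imwrite('pics/'+name+'.png',f['pixels'][:,:,::-1]); return f
def ray(f,u,v):
    x,y=(u-f['cx'])/f['fx'],(v-f['cy'])/f['fy']; a,b=x,y
    for _ in range(20):
        k=1+f['k1']*(a*a+b*b); a,b=x/k,y/k
    T=f['camera_from_world']; R=T[:3,:3]; c=-R.T@T[:3,3]; return c,R.T@np.array([a,b,1])
def onz(f,u,v,z):
    c,d=ray(f,u,v); return c+d*(z-c[2])/d[2]
def proj(f,p):
    p=f['camera_from_world']@np.r_[p,1]; a,b=p[0]/p[2],p[1]/p[2]; k=1+f['k1']*(a*a+b*b)
    return np.array([f['cx']+f['fx']*a*k,f['cy']+f['fy']*b*k])
E
python3 - <<'E'
from h import *
print(r.tip_reach, r.sense())
for c in('top','side'):
    f=snap(c,c+'0'); print(c,ray(f,320,240))
    for l in ['case','disc','peg_top','plate_back','guide','keeper','disc_axis','bar_nose','glue','tape','cup','scissors']:
        try: print(l,[(np.round(d['at'],3).tolist(),round(d['score'],2)) for d in r.recognise(l,c)[:2]])
        except Exception as e: print(l,e)
E
```

```text
pics
0.025 {'clock': 0.0, 'q': array([ 1.09529171,  0.60014826, -0.00255909,  1.60011373,  0.00179416,
        0.94290125, -0.07982895]), 'joint_vel': array([-0.0001487 , -0.00018033, -0.00033564, -0.00038286, -0.00016315,
        0.00038418, -0.00091996]), 'joint_efforts': array([-1.09387131e-04, -7.76464176e+01,  1.56523135e+00, -2.58016241e+01,
        1.23742683e-02,  8.96811340e-03, -7.55128269e-06]), 'tcp_pos': array([ 0.28136324, -0.66771441,  0.25540575]), 'ee_rot': array([-3.07785387e+00, -6.22059674e-01,  6.86267780e-04]), 'force': array([-0.41621624,  0.4006998 ,  0.68294393]), 'torque': array([-0.00960974, -0.00054707, -0.00570175]), 'gripper_width': 0.08518555558295253}
top (array([ 0.46347767, -0.02416058,  0.83022512]), array([ 0.14208629,  0.02311554, -0.98970233]))
case [([0.534, 0.085, 0.079], 0.64)]
disc [([0.54, 0.022, 0.094], 0.86)]
peg_top [([0.544, 0.021, 0.1], 0.94), ([0.593, -0.148, 0.079], 0.34)]
plate_back [([0.541, 0.18, 0.091], 0.58)]
guide [([0.534, 0.087, 0.078], 0.86), ([0.536, 0.187, 0.09], 0.17)]
keeper [([0.537, 0.093, 0.08], 0.72)]
disc_axis [([0.5
[... 233 characters left out ...]
, 0.006], 0.68)]
side (array([ 0.35475423, -0.66121732,  0.53564222]), array([ 0.27161042,  0.7959981 , -0.54110085]))
case [([0.515, 0.01, 0.079], 0.73), ([0.72, 0.127, 0.02], 0.2)]
disc [([0.537, 0.009, 0.099], 0.67)]
peg_top [([0.538, 0.01, 0.098], 0.74)]
plate_back [([0.535, 0.202, 0.105], 0.69), ([0.516, 0.004, 0.08], 0.69)]
guide [([0.518, 0.011, 0.08], 0.94)]
keeper [([0.517, 0.009, 0.078], 0.95), ([0.537, 0.012, 0.102], 0.45)]
disc_axis [([0.517, 0.009, 0.081], 0.79)]
bar_nose [([0.535, 0.211, 0.1], 0.76), ([0.538, 0.013, 0.1], 0.46)]
glue []
tape [([0.72, 0.127, 0.019], 0.88)]
cup [([0.585, -0.165, 0.087], 0.76)]
scissors [([0.374, 0.025, 0.009], 0.92), ([0.517, 0.01, 0.084], 0.47)]
```

View pics/top0.png

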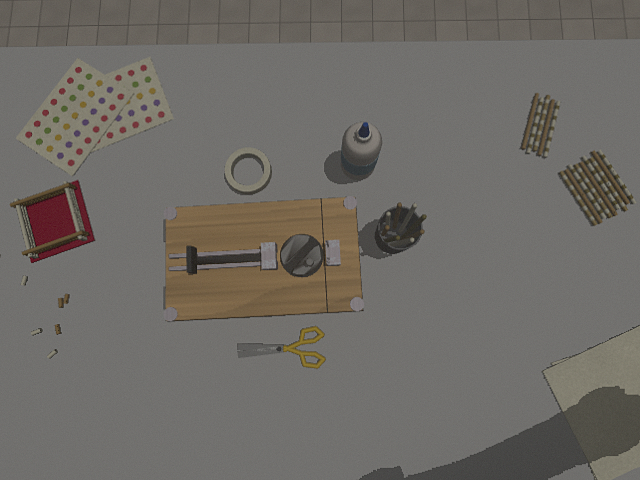

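View pics/side0.png

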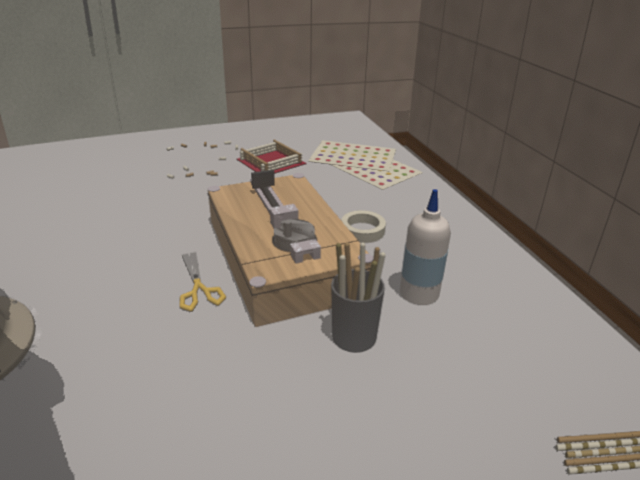

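Top view: case centre ~(262,260), disc ~(301,256), push plate ~(192,260), guide (268,256), keeper (333,252). I'll enlarge that area.

```bash
python3 - <<'E'
from h import *
a=cv2.imread('pics/top0.png')[195:325,160:370]; b=cv2.imread('pics/top0.png')[225:285,270:350]
a=cv2.resize(a,None,fx=3.8,fy=3.8,interpolation=2)
b=cv2.resize(b,None,fx=8,fy=8,interpolation=2)
cv2.imwrite('pics/a.png',np.clip(a*1.5,0,255)); cv2.imwrite('pics/b.png',np.clip(b*1.8,0,255))
E
```

```text
[ WARN:0@0.451] global loadsave.cpp:1063 imwrite_ Unsupported depth image for selected encoder is fallbacked to CV_8U.
```

View pics/a.png

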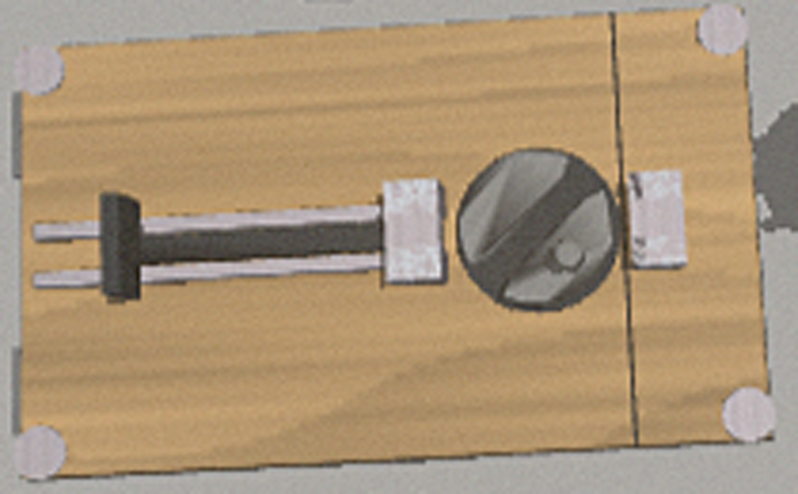

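View pics/b.png

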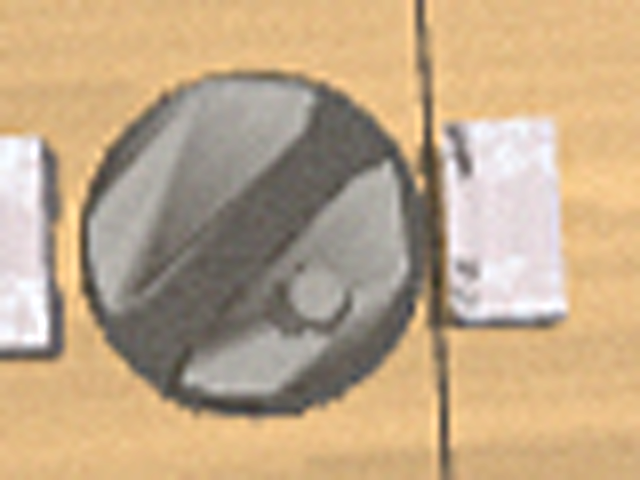

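```bash
cat > fit.py <<'E'
from h import *
from scipy.optimize import least_squares
import pickle
A=lambda u,v:(u/3.8+160-.37,v/3.8+195-.37)
B=lambda u,v:(u/8+270-.44,v/8+225-.44)
f=r.grab_frame('top')
pts=[((.1,.24,.08),A(20,47)),((.1,-.1,.08),A(745,8)),((-.1,-.1,.08),A(770,440)),((-.1,.24,.08),A(22,478)),
 ((0,0,.1),B(250,242)),((.022,.066,.11),A(383,180)),((-.022,.066,.11),A(387,281)),((.022,.042,.11),A(437,180)),((.021,-.066,.102),B(556,120)),((-.021,-.066,.102),B(566,316))]
w=lambda s,p:np.array([s[0]+np.cos(s[2])*p[0]-np.sin(s[2])*p[1],s[1]+np.sin(s[2])*p[0]+np.cos(s[2])*p[1],p[2]])
s=least_squares(lambda s:np.concatenate([proj(f,w(s,p))-q for p,q in pts]),[.54,.02,0],loss='soft_l1')
print(s.x,np.round(s.fun,1)); s=s.x
def loc(p): 
    d=p-w(s,(0,0,p[2])); c,n=np.cos(s[2]),np.sin(s[2]); return np.array([c*d[0]+n*d[1],-n*d[0]+c*d[1],p[2]])
peg=onz(f,*B(318,293),.127); print('peg',peg,loc(peg))
for q in [(100,192),(103,298)]: p=onz(f,*A(*q),.123);print('plate back top',p,loc(p))
lp=loc(peg); print('disc angle',np.arctan2(-lp[1],-lp[0]))
print([w(s,p) for p in [(0,.19,.11),(0,0,.1),(-.022,0,.127)]])
np.save('s.npy',s)
E
python3 fit.py
```

```text
[0.54424685 0.025275   0.05467733] [-0.1 -0.4 -0.1 -0.7  0.8  0.6 -1.3  0.4 -0.  -0.7  0.1  0.5 -0.2  0.1
  0.2 -0.3  0.1 -0.   0.3  0.3]
peg [0.52973373 0.00944547 0.127     ] [-0.01535651 -0.01501272  0.127     ]
plate back top [0.55615019 0.21405793 0.123     ] [0.02220256 0.1878503  0.123     ]
plate back top [0.51011339 0.21033008 0.123     ] [-0.02396917  0.18664392  0.123     ]
disc angle 0.7740783657625251
[array([0.53386333, 0.21499105, 0.11      ]), array([0.54424685, 0.025275  , 0.1       ]), array([0.52227973, 0.02407269, 0.127     ])]
```

```bash
P='python3 -m pendant'
$P '[[0,[1.4,3.8,0],0.123],[0,[1.4,3.8,0],0.123],[0,[1.4,3.8,0],0.123],[0,[1.4,3.8,0],0.123],[0,[1.4,3.8,0],0.123],[0,[1.4,3.8,0],0.123],[0,[1.4,3.8,0],0.123],[0,[1.4,3.8,0],0.123]]'
$P '[[0,[1.4,3.8,0],0.123],[0,[1.4,3.8,0],0.123],[0,[1.4,3.8,0],0],[0,[1.4,3.8,0],0],[0,[1.4,3.8,0],0],[0,[1.4,3.8,0],0],[0,[1.4,3.8,0],0],[0,[0,0,0],0]]'
cat > st.py <<'E'
from h import *
from scipy.spatial.transform import Rotation as Rt
s=np.load('s.npy'); x=r.sense(); p=x['tcp_pos']; d=p[:2]-s[:2]; c,n=np.cos(s[2]),np.sin(s[2])
R=Rt.from_rotvec(x['ee_rot']).as_matrix()
print('t',x['clock'],'tcp',p.round(4),'local',np.round([c*d[0]+n*d[1],-n*d[0]+c*d[1]],4),'tip z',round(p[2]-r.tip_reach,4),'toolx yaw',round(np.arctan2(R[1,0],R[0,0])-s[2],3),'tilt',R[2,2].round(4),'F local',np.round([c*x['force'][0]+n*x['force'][1],-n*x['force'][0]+c*x['force'][1],x['force'][2]],2),x['gripper_width'].round(4))
E
python3 st.py
```

```text
clock: 2.02
tcp_pos: [0.3888, -0.3626, 0.256]
ee_rot: [2.404, 2.008, -0.004]
force: [0.9, 0.4, 0.3]
gripper_width: 0.0001
clock: 2.68
tcp_pos: [0.4907, -0.0801, 0.2594]
ee_rot: [2.112, 2.304, 0.008]
force: [0.7, 0.2, 0.3]
gripper_width: -0.0001Traceback (most recent call last):
  File "st.py", line 5, in <module>
    print('t',x['clock'],'tcp',p.round(4),'local',np.round([c*d[0]+n*d[1],-n*d[0]+c*d[1]],4),'tip z',round(p[2]-r.tip_reach,4),'toolx yaw',round(np.arctan2(R[1,0],R[0,0])-s[2],3),'tilt',R[2,2].round(4),'F local',np.round([c*x['force'][0]+n*x['force'][1],-n*x['force'][0]+c*x['force'][1],x['force'][2]],2),x['gripper_width'].round(4))
                                                                                                                                                                                                                                                                                                                 ^^^^^^^^^^^^^^^^^^^^^^^^
AttributeError: 'float' object has no attribute 'round'
```

```bash
sed -i "s/,x\['gripper_width'\].round(4))/,r.tip_reach)/" st.py; P='python3 -m pendant'
$P '[[0,[1.9,3.1,0],-0.033],[0,[1.9,3.1,0],0],[0,[0,0,0],0]]' >/dev/null
$P '[[0,[0,0,-4],0],[0,[0,0,-4],0],[0,[0,0,0],0]]' >/dev/null
python3 st.py
```

```text
t 3.1833 tcp [ 0.5322 -0.0144  0.1808] local [-0.0142 -0.039 ] tip z 0.1558 toolx yaw 1.575 tilt -0.9996 F local [-1.33  0.77  0.62] 0.025
```

```bash
P='python3 -m pendant'
$P '[[0,[-0.4,-0.5,0],0],[0,[0,0,0],0],[0,[0,0,-2.4],0],[0,[0,0,-1.8],0],[0,[0,0,0],0]]' >/dev/null
python3 st.py
python3 - <<'E'
from h import *
f=snap('side','s1'); a=f['pixels'][150:290,200:380,::-1]
cv2.imwrite('pics/s1c.png',np.clip(cv2.resize(a,None,fx=4,fy=4,interpolation=2)*1.5,0,255).astype(np.uint8))
E
```

```text
t 3.6 tcp [ 0.5301 -0.0225  0.1446] local [-0.0167 -0.0469] tip z 0.1196 toolx yaw 1.572 tilt -0.9995 F local [ 0.18 -0.44  0.73] 0.025
```

View pics/s1c.png

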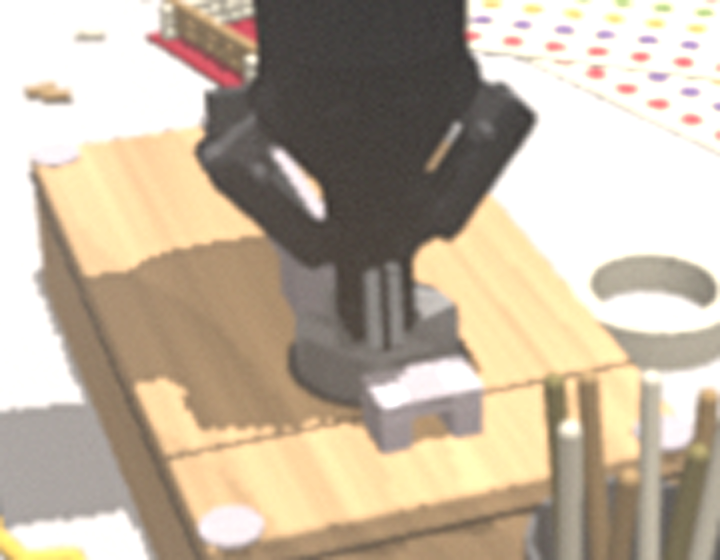

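The finger stands on the keeper side of the peg (finger tip ~(385,340) in crop), clear of the keeper. I'll lower a little and push.

```bash
P='python3 -m pendant'
$P '[[0,[-0.1,0,-0.7],0],[0,[0,0,0],0],[0,[0,0.6,0],0],[0,[0,0.6,0],0],[0,[0,0,0],0]]' >/dev/null; python3 st.py
$P '[[0,[0,0.5,0],0],[0,[0,0.5,0],0],[0,[0,0,0],0]]' ; python3 st.py
```

```text
t 4.0667 tcp [ 0.532  -0.0108  0.1448] local [-0.0142 -0.0354] tip z 0.1198 toolx yaw 1.569 tilt -0.9991 F local [ 0.6   0.15 -0.28] 0.025
clock: 4.32
tcp_pos: [0.5284, -0.0044, 0.145]
ee_rot: [2.14, 2.251, 0.017]
force: [-0.5, 0.2, 0.7]
gripper_width: -0.0004
t 4.3167 tcp [ 0.5284 -0.0044  0.145 ] local [-0.0174 -0.0287] tip z 0.12 toolx yaw 1.566 tilt -0.9993 F local [-0.5   0.22  0.69] 0.025
```

```bash
P='python3 -m pendant'
$P '[[0,[-0.1,0,-0.6],0],[0,[0,0,0],0],[0,[0,0,0],0]]' >/dev/null; python3 st.py
$P '[[0,[0,0.5,0],0],[0,[0,0,0],0]]' >/dev/null; python3 st.py
```

```text
t 4.5667 tcp [ 0.5274 -0.0041  0.1388] local [-0.0184 -0.0284] tip z 0.1138 toolx yaw 1.567 tilt -0.9993 F local [ 0.17 -2.3   2.06] 0.025
t 4.7333 tcp [ 0.526  -0.0009  0.1383] local [-0.0197 -0.0252] tip z 0.1133 toolx yaw 1.565 tilt -0.9993 F local [0.7  0.81 0.07] 0.025
```

```bash
P='python3 -m pendant'
$P '[[0,[0,0.4,0],0],[0,[0,0,0],0]]' >/dev/null; python3 st.py
$P '[[0,[0,0.4,0],0],[0,[0,0,0],0]]' >/dev/null; python3 st.py
python3 - <<'E'
from h import *
f=snap('side','s2'); a=f['pixels'][170:270,230:360,::-1]
g=snap('top','t2'); b=g['pixels'][205:305,240:370,::-1]
cv2.imwrite('pics/s2c.png',np.clip(np.hstack([cv2.resize(q,None,fx=3,fy=4.5,interpolation=2) if 0 else cv2.resize(q,None,fx=3.07,fy=3.07,interpolation=2) for q in(a,b)])*1.8,0,255).astype(np.uint8))
E
```

```text
t 4.9 tcp [0.5251 0.0022 0.1381] local [-0.0203 -0.022 ] tip z 0.1131 toolx yaw 1.564 tilt -0.9994 F local [-0.9   0.55 -0.04] 0.025
t 5.0667 tcp [0.5245 0.0058 0.1379] local [-0.0208 -0.0184] tip z 0.1129 toolx yaw 1.563 tilt -0.9994 F local [ 1.21 -0.58 -0.43] 0.025
```

View pics/s2c.png

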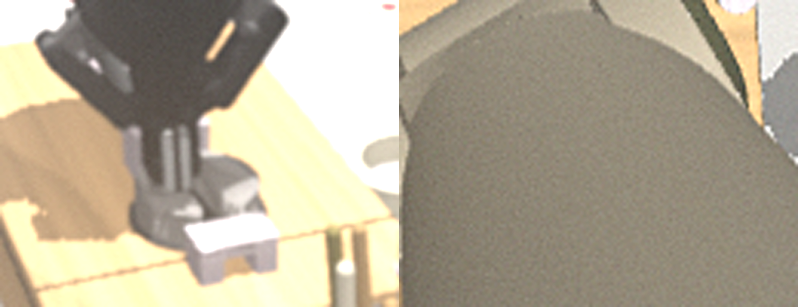

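```bash
P='python3 -m pendant'
$P '[[0,[0,-0.5,0],0],[0,[0,0,0.5],0],[0,[0,0,3.5],0],[0,[0,0,2],0],[0,[0,0,0],0]]' >/dev/null
$P '[[0,[0.1,4,0],0],[0,[0.1,4,0],0],[0,[0.1,4,0],0],[0,[0.1,4,0],0],[0,[0.2,4,0],0],[0,[0.2,4,0],0],[0,[0,0,0],0]]' >/dev/null
python3 st.py
python3 - <<'E'
from h import *
g=snap('top','t3'); b=g['pixels'][205:305,160:360,::-1]
cv2.imwrite('pics/t3c.png',np.clip(cv2.resize(b,None,fx=4,fy=4,interpolation=2)*1.8,0,255).astype(np.uint8))
E
```

```text
t 6.1667 tcp [0.5348 0.2487 0.2018] local [0.0028 0.2236] tip z 0.1768 toolx yaw 1.551 tilt -0.9993 F local [0.47 1.29 0.35] 0.025
```

View pics/t3c.png

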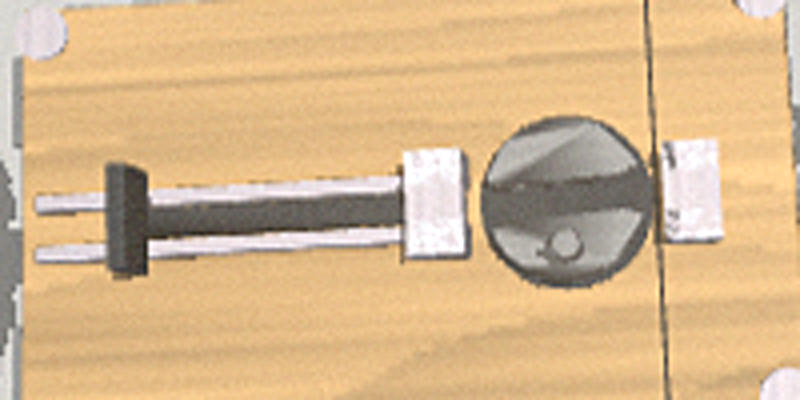

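```bash
cat > ang.py <<'E'
from h import *
import sys
s=np.load('s.npy'); f=r.grab_frame('top'); c,n=np.cos(s[2]),np.sin(s[2])
def L(u,v,z):
    d=onz(f,u/4+160-.375,v/4+205-.375,z)[:2]-s[:2]; return np.array([c*d[0]+n*d[1],-n*d[0]+c*d[1]])
p=L(567,244,.127); q=L(567,202,.1); print(p,q,'ang',np.arctan2(-p[1],-p[0]),np.arctan2(-(p-q)[1],-(p-q)[0]))
a=L(485,201,.09);b=L(650,190,.09); d=b-a; print('slot',a,b,np.arctan2(d[0],-d[1]))
print('plate',L(107,164,.123),L(110,272,.123))
E
python3 ang.py
```

```text
[-0.02188448 -0.00183586] [-0.00180608 -0.0009562 ] ang 0.08369268084879786 0.043783397091378795
slot [0.00158825 0.03474963] [ 0.00259213 -0.03606673] 0.014174891555852612
plate [0.02138213 0.18713589] [-0.02330489  0.18599844]
```

Disc ≈0.05 rad, lined up. Now lower behind the plate.

```bash
P='python3 -m pendant'
$P '[[0,[-0.4,0,-2.5],0.02],[0,[0,0,-2.5],0],[0,[0,0,0],0],[0,[0,0,-1.5],0],[0,[0,0,-1.2],0],[0,[0,0,0],0],[0,[0,0,0],0]]' >/dev/null
python3 st.py
```

```text
t 6.85 tcp [0.533  0.2314 0.1236] local [1.000e-04 2.064e-01] tip z 0.0986 toolx yaw 1.557 tilt -0.9991 F local [-0.18 -1.02  0.85] 0.025
```

```bash
P='python3 -m pendant'
$P '[[0,[0,-0.6,-0.1],0.01],[0,[0,-0.6,0],0],[0,[0,-0.6,0],0],[0,[0,-0.6,0],0],[0,[0,0,0],0]]' >/dev/null
python3 st.py
$P '[[0,[0,-0.6,0],0],[0,[0,-0.6,0],0],[0,[0,-0.6,0],0],[0,[0,-0.6,0],0],[0,[0,0,0],0]]' >/dev/null
python3 st.py
```

```text
t 7.2667 tcp [0.5345 0.2044 0.1258] local [1.000e-04 1.794e-01] tip z 0.1008 toolx yaw 1.567 tilt -0.999 F local [-0.79 -0.47  0.1 ] 0.025
t 7.6833 tcp [0.5349 0.1778 0.1267] local [-0.001   0.1528] tip z 0.1017 toolx yaw 1.566 tilt -0.999 F local [0.   0.36 0.38] 0.025
```

```bash
P='python3 -m pendant'
$P '[[0,[0.1,-0.6,-0.1],0],[0,[0,-0.6,-0.1],0],[0,[0,-0.6,0],0],[0,[0.1,-0.6,0],0],[0,[0,0,0],0]]' >/dev/null
python3 st.py
$P '[[0,[0,-0.6,-0.1],0],[0,[0.1,-0.6,0],0],[0,[0,-0.6,0],0],[0,[0,0,0],0]]' >/dev/null
python3 st.py
python3 - <<'E'
from h import *
g=snap('top','t4'); print([(np.round(d['at'],3).tolist(),d['score']) for d in r.recognise('plate_back','top')])
E
```

```text
t 8.1 tcp [0.5374 0.1523 0.1249] local [1.000e-04 1.272e-01] tip z 0.0999 toolx yaw 1.567 tilt -0.9989 F local [-0.26 -0.19  0.57] 0.025
t 8.4333 tcp [0.5386 0.1323 0.1237] local [0.0002 0.1072] tip z 0.0987 toolx yaw 1.567 tilt -0.999 F local [-0.1  -0.49  0.27] 0.025
[([0.549, 0.059, 0.09], 0.68)]
```

```bash
P='python3 -m pendant'
$P '[[0,[0,-0.5,0],0],[0,[0,-0.5,0],0],[0,[0,-0.5,0],0],[0,[0,0,0],0]]' >/dev/null
python3 st.py
$P '[[0,[0,-0.3,0],0],[0,[0,-0.3,0],0],[0,[0,-0.3,0],0]]'
python3 st.py
```

```text
t 8.8667 tcp [0.5385 0.118  0.1237] local [-0.0007  0.0929] tip z 0.0987 toolx yaw 1.569 tilt -0.999 F local [-1.31 -0.55 -0.16] 0.025
clock: 9.12
tcp_pos: [0.5386, 0.1101, 0.1238]
ee_rot: [2.131, 2.251, 0.026]
force: [-3.9, 13.9, -0.4]
gripper_width: 0.0001
t 9.1167 tcp [0.5386 0.1101 0.1238] local [-0.001  0.085] tip z 0.0988 toolx yaw 1.57 tilt -0.999 F local [-3.1  14.05 -0.38] 0.025
```

14 N stop at local y = 85 mm — exactly home. One nudge to confirm, then back off, rise and look.

```bash
P='python3 -m pendant'
$P '[[0,[0,-0.2,0],0],[0,[0,0,0],0]]'; python3 st.py
$P '[[0,[0,1,0],0],[0,[0,1.5,0],0],[0,[0,1,1],0],[0,[0,1,4],0],[0,[0,3,3],0],[0,[0,4,3],0],[0,[0,4,2],0],[0,[0,4,0],0]]' >/dev/null
$P '[[0,[0,4,0],0],[0,[0,4,0],0],[0,[0,0,0],0],[0,[0,0,0],0]]' >/dev/null
python3 st.py
python3 - <<'E'
from h import *
g=snap('top','t5'); b=g['pixels'][205:305,160:360,::-1]
a=cv2.resize(g['pixels'][60:400,100:480,::-1],None,fx=.53,fy=.53)
b=np.clip(cv2.resize(b,None,fx=4,fy=4,interpolation=2)*1.8,0,255).astype(np.uint8)
s=snap('side','s5')['pixels'][:,:,::-1]; s=cv2.resize(s,(240,180))
o=np.zeros((590,800,3),np.uint8); o[:400]=b; o[400:580,:a.shape[1]]=a[:180]; o[400:580,300:540]=s
cv2.imwrite('pics/t5c.png',o)
E
```

```text
clock: 9.28
tcp_pos: [0.5384, 0.1105, 0.1239]
ee_rot: [2.13, 2.255, 0.032]
force: [-0.5, -0.5, 0.5]
gripper_width: -0.0002
t 9.2833 tcp [0.5384 0.1105 0.1239] local [-0.0012  0.0855] tip z 0.0989 toolx yaw 1.573 tilt -0.999 F local [-0.49 -0.52  0.46] 0.025
t 10.2833 tcp [0.5327 0.389  0.2552] local [0.0083 0.3638] tip z 0.2302 toolx yaw 1.564 tilt -0.9992 F local [ 0.   -0.65 -0.36] 0.025
```

View pics/t5c.png

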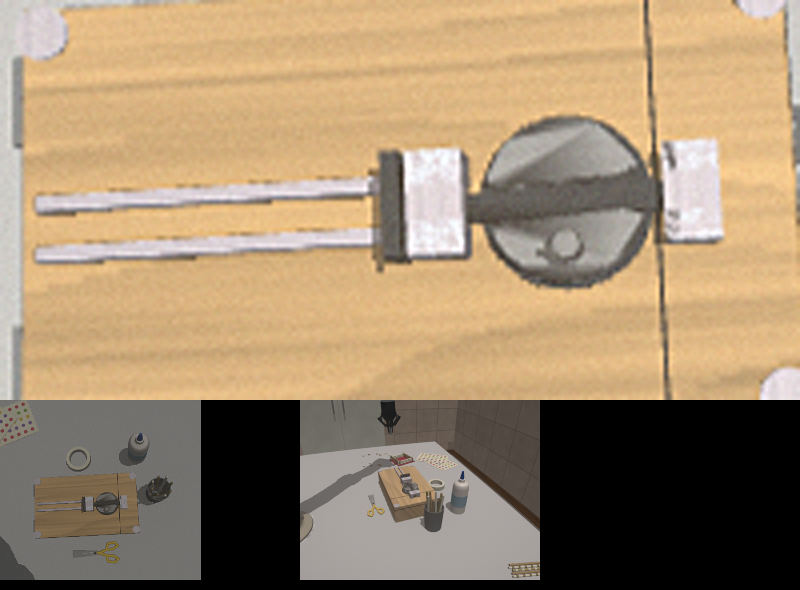

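The plate is flush against the guide block (edge at ~(402,205) in the crop). The bar runs through the disc into the keeper, and the bystanders haven't moved.

```bash
python3 - <<'E'
from h import *
g=r.grab_frame('top'); s=np.load('s.npy'); c,n=np.cos(s[2]),np.sin(s[2])
for u,v in [(380,150),(381,260)]:
    d=onz(g,u/4+160-.375,v/4+205-.375,.123)[:2]-s[:2]; print('plate back local y',-n*d[0]+c*d[1])
r.finish_job()
E
```

```text
plate back local y 0.07373686853980496
plate back local y 0.07454775692177627
the job is handed in; nothing more can be done
```

The scissors case is bolted shut, and I've handed the job in; the hand-in gives no verdict. I turned the disc with the closed fingertips on the peg, from about 0.77 rad to about 0.05 rad. Then I pushed the bar by its plate through the disc and into the keeper until it stopped.

**Last checks:**
- **Bar home:** the plate back measured 74 mm from the disc's axis in the last picture, which is the home position. The push stopped with about 14 N, with the fingertip where it should be when the bar is home.
- **Disc:** three readings from the picture before the bar went in gave 0.01 to 0.08 rad, all inside the 0.15 limit. I didn't measure it again afterwards, but the last picture shows the bar straight through the slot.
- **Bystanders:** all four look unmoved in the pictures; I didn't measure them.
- **Arm:** it finished clear of everything, at about 10 s on the robot's clock.

**What disagreed:**
- **Last nudge:** a final 2 mm push read almost no force. I relied on the stop position and the picture instead.
- **Trained networks:** they often mixed up the parts on the lid, so I took the positions from my own fit to the top camera picture.

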